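# Seat a film gate plate in the checking nest and hold it on both stops

## Robot

A 6-joint arm with a two-finger parallel gripper is mounted at the origin on a cart in front of the work surface, level with it; the furniture and walls round the work are solid. World frame = base frame: x ahead of the robot, y to its left, z up, the work surface at z = 0. Lengths are in mm, angles in rad, forces in N, time in s.
With the tool pointing down it reaches from about 350 to 1000 mm from the base axis. Payload 7.1 kg.
Tool frame: the origin (TCP) lies midway between the tips of the shut fingers; the grasp point (between the pads) lies 19 mm behind it (manip.grasp_offset is the distance from the TCP to the grasp point, in mm); z points along the fingers, y is the direction in which the jaws open and shut (so a half turn about z gives the same grasp; the last joint's range is limited). The gripper opens to 85 mm and grips with 20 to 120 N. Pads are 22 mm wide; open, the fingers measure 114 mm over their backs; the gripper's body (76 mm by 85 mm) begins 54 mm behind the grasp point. The pads swing forward as they close: fully open they stand 13 mm farther back than shut.
Start: joints at [-0.019, 0.423, 1.63, -0, 1.089, -0.019], TCP at [624.984, 0.026, 231.319] pointing down, gripper open.
Joint ranges: [-3, 3], [-0.9, 2.11], [0.09, 2.58], [-1.31, 4.45], [0.11, 2.69], [-2.54, 2.54]. Speed limits (rad/s): [2.39, 2.39, 3.01, 3.14, 3.14, 3.14].

## Interface

Orientations are given as a unit quaternion [w, x, y, z].
In Python, from workcell import manip, gripper_open, grab, cams, workorder gives the robot as it stands. Calls block until the motion is done:
- manip.goto(position, orientation): joint-space move of the TCP to a pose.
- manip.line_to(position, rot=None, v=150, until_force=None): straight line of the TCP; rot=None keeps the orientation; v is the mean speed in mm/s. With until_force (N) it stops when the force on the tool has changed by that much, and returns True; else False.
- manip.goto_joints(angles): joint-space move.
- gripper_open() and grab(grip_force=None): open the fingers fully, or close them until they stop; grip_force is the grip in N (None keeps the last).
- manip.sleep(seconds).
- manip.ik(position, orientation): joint angles nearest the present ones, or None.
- cams.snapshot(name): name is "scene" or "side" or "wrist"; returns a dict with "color" (420x560x3 uint8, red, green, blue), "fx", "fy", "cx", "cy" (pixels), "dist_coeffs" ([k1, k2, p1, p2, k3] as OpenCV has them; the pictures are not rectified), "R" (3x3) and "t" (3): a world point X has camera coordinates R X + t; the wrist camera has in their place "T_tool_cam" (4x4, takes a point from camera to tool coordinates, whose origin is the TCP and whose axes are the flange's). Camera axes: x right, y down, z forward; pixel columns grow to the right and rows downward; lengths in mm; the calibration is good to about 2 mm. A picture is of the moment at which its call begins: read the wrist's pose just before it. There is no depth.
A pose or a line that the arm cannot do raises manip.MotionError and nothing moves.
- workorder.close_job(): hands the job in, once; it reports no verdict.
Readings, each from a call of its own:
- manip.get_t(): time.
- manip.get_q(): joint angles.
- manip.get_joint_velocities(): joint speeds.
- manip.get_joint_efforts(): joint torques, N m.
- manip.get_eef_pos(): TCP position.
- manip.get_ee_rot(): TCP orientation.
- manip.get_contact_force(): force on the tool from outside, world axes, zero at the start.
- manip.get_wrist_torque(): the same for the moment, N m.
- manip.get_finger_gap(): finger opening in mm.
Only numpy, scipy, OpenCV 4.12 (cv2) and the standard library are available. Lean on these libraries where they do the work, as an engineer would, in place of code of your own. Each camera call takes 0.05 s, during which the arm holds its last target. There are 200 camera calls.

## Task

Lift the bright aluminium film gate plate up and off its hook, stand it foot down on the bed of the grey checking nest, and push it squarely into the corner, fully home against the back stop and the end stop at once, so that both dial gauge plungers are pushed in. The gauges spring back, so finish while still gripping the plate and pressing it firmly but not hard on both stops; nothing is let go. Leave the black plate hanging and everything else where it is.

Things in the scene. Friction and masses are not known exactly. Their poses are not given: they have to be found in the camera images.
- gate_bright: the part: bright aluminium film gate plate, 12 mm thick (x), 90 wide (y), 72 high (z), 0.16 to 0.28 kg, hanging upright, runners on its front (-x). Origin: centre of its foot (underside). Through it on the centre line: film window 22 x 16 high, 8 to 24 mm above the foot; hanging slot 10 x 26 high, 38 to 64 above. Pinch it across its 12 mm by the top edge 28 mm beside the centre, clear of the hook
- gate_black: a dark steel gate plate of the same outer size and slot, with brass runners and a smaller window, on the other hook: leave it hanging
- hook_stand: fixed steel stand; two posts 170 mm apart on a foot 62 x 200 mm carry a 12 mm cross bar along its y, 165 mm above the bench; from it two hooks of 6 mm wire point along its -x, 62.5 mm to either side of the middle. Origin under the middle of the foot, on the bench
- hook_left (a point): wire centre in the valley of the hook at the stand's +y, 85 mm out from the bar, 159 mm above the bench; a plate hangs in this 26 mm long valley by its slot. The tip beyond (98 to 107 mm out) turns up 9 mm above the top of the valley wire: a plate comes off when lifted 10 to 19 mm and then moved 40 mm or more along the stand's -x
- hook_right (a point): the same on the hook at the stand's -y. Which plate hangs on which hook varies
- nest: checking nest: fixed grey base, 14 mm thick, x -55 to +75, y -62 to +85 mm about its origin (on the bench), turned so that its +x points roughly to the robot's right and its +y away from the robot. Its top is the bed. On it an L of two rigid steel stops, 38 mm high above the bed: the back stop on its +x side (right), the end stop on its +y side (far). Keep the fingertips above the stops
- seat (a point): where the centre of the plate's foot is when it stands fully home: nest x 14, y 5, z 14 mm (axes as the nest). The plate's x then lies along the nest's x, its width along the back stop, so it is turned about a quarter turn clockwise (from above) from how it hung. Sliding friction on the bed can feel like a stop: press down only lightly
- back_stop: back stop (part of the nest, its origin and axes): a bar along the nest's y from -57 to +47 mm, x 23 to 41, with two round 10 mm buttons at y -29 and +39, 31 mm above the bed, faces at x = +20 mm. Pressed along the nest's +x
- end_stop: end stop (part of the nest, its origin and axes): a bar along the nest's x from -31 to +21 mm, y 53 to 71, with one 10 mm button at x +14, 31 mm above the bed, face at y = +50 mm. Pressed along the nest's +y
- back_gauge (a joint): travel (m) of the spring plunger of the dial gauge in the back stop, at nest y +26, 18 mm above the bed: 0 fully out, 4 mm proud of the buttons; it reads 0.0034 to 0.004 when the plate is home. 1 N to start, 1.8 N at 4 mm, pushing back to -x. Dial behind the stop, face up, 40 mm across, top 42 mm above the bench; red needle turns clockwise 0.3 rad per mm
- end_gauge (a joint): the same for the gauge in the end stop, at nest x +14, 16 mm above the bed, dial beyond the stop, top 40 mm above the bench: 0.0034 to 0.004 when the plate is home; pushes back to -y
- rewind_right: black cast-iron film rewind bolted to the bench left of the work, a tower 0.40 m high with a crank towards the robot (to y = 0.04) and a thin spindle at the back (0.33 m up, to x = 0.56): pass above it, well over 0.4 m, or keep right of it
- loupe: black loupe, 35 mm across, 36 mm high, left standing
- tape_splice_spare: white tape roll, 60 mm across, 24 mm high
- tweezers: pale tweezers, 115 mm long, lying
- parts_tin: shallow clear round tin, 69 mm across, 17 mm high, behind the stand
- velvet_block: dark red cleaning block with a wooden back, 55 x 85 x 42 mm, behind the stand
Things that resemble listed ones, but are neither listed nor needed, are in the scene too. What is shaped like the gate_bright but green is not meant.

How it is judged (in metres and radians):
On the way, in this order (a step that is already met when the one before it is completed fails the run):
1. the bright plate is off its hook and carried in the gripper, clear of the stand (contact force between gate_bright and hook_stand below 0.05 N and contact force between the fingers and gate_bright above 1 N and horizontal distance between gate_bright and hook_left above 0.04 m and horizontal distance between gate_bright and hook_right above 0.04 m and height (world z) of gate_bright above 0.03 m), for 0.1 s.
2. the plate stands on the bed, pressed on both stops (contact force between gate_bright and back_stop above 1.5 N and contact force between gate_bright and end_stop above 1.5 N and distance between gate_bright and seat below 0.004 m), for 0.2 s.
At the end, for the whole second after the job is handed in: Bright plate gripped (>2 N), at rest, upright (0.06 rad), foot on the bed (2 mm), square (0.05 rad), within 3 mm of the seat, pressing each stop >1.5 N, both plungers in >2.7 mm; black plate hanging, it and the bystanders within 20 mm of their start (contact force between gate_bright and back_stop above 1.5 N and contact force between gate_bright and end_stop above 1.5 N and contact force between the fingers and gate_bright above 2 N and value of joint each of back_gauge, end_gauge above 0.0027 m and horizontal distance between gate_bright and seat below 0.003 m and z of gate_bright in the frame of seat below 0.002 m and angle between gate_bright's own z axis and vertical below 0.06 rad and angle between the x axis of gate_bright and the x axis of nest, either way round below 0.05 rad and linear speed of gate_bright below 0.01 m/s and distance of each of gate_black, loupe, tape_splice_spare, tweezers, parts_tin, velvet_block from where it was at the start of the episode below 0.02 m and height (world z) of gate_black above 0.08 m); the arm keeps its last pose, push and grip.
It fails at once if a stop is rammed with more than 50 N (contact force between gate_bright and back_stop above 50 N or contact force between gate_bright and end_stop above 50 N).
It fails at once if the black plate is knocked off its hook (height (world z) of gate_black below 0.08 m).
It also fails if it takes over 67 s, if anything falls off the work surface, if the arm or the gripper's body presses on something with over 40 N, if the wrist force passes 120 N, or if a joint passes its speed limit or range.

## Working session

There is one attempt and no reset: what is moved stays moved. The work goes in short steps, each a Python script; the robot and the scene stay as the last script left them, time stands still between calls to the robot, and variables do not carry over. Pictures are saved under pics/ and viewed, about 8 in all and at most 12, crops included, and the job is handed in when it is done.

```bash
ls; mkdir -p pics; cat > h.py <<'E'
import numpy as np, cv2
from workcell import manip, gripper_open, grab, cams, workorder
from scipy.spatial.transform import Rotation as R
def snap(n):
    p,q=manip.get_eef_pos(),manip.get_ee_rot()
    s=cams.snapshot(n)
    if n=='wrist':
        T=np.eye(4); T[:3,:3]=R.from_quat(q,scalar_first=True).as_matrix(); T[:3,3]=p
        M=np.linalg.inv(T@np.array(s['T_tool_cam'])); s['R'],s['t']=M[:3,:3],M[:3,3]
    s['R'],s['t']=np.array(s['R']),np.array(s['t']); s['K']=np.array([[s['fx'],0,s['cx']],[0,s['fy'],s['cy']],[0,0,1.]])
    s['d']=np.array(s['dist_coeffs'],float)
    return s
def save(s,f,crop=None,k=1):
    im=s['color'][:,:,::-1]
    if crop: x0,y0,x1,y1=crop; im=im[y0:y1,x0:x1]
    cv2.imwrite('pics/'+f,cv2.resize(im,None,fx=k,fy=k,interpolation=cv2.INTER_CUBIC))
def proj(s,X): return cv2.projectPoints(np.atleast_2d(np.array(X,float)),cv2.Rodrigues(s['R'])[0],s['t'],s['K'],s['d'])[0][:,0]
def onz(s,uv,z,ax=2):
    n=cv2.undistortPoints(np.array(uv,float).reshape(-1,1,2),s['K'],s['d'])[:,0]
    r=np.c_[n,np.ones(len(n))]@s['R']; c=-s['R'].T@s['t']
    return c+r*((z-c[ax])/r[:,ax])[:,None]
def down(yaw): # tool z down; tool y axis at world angle yaw+90
    return (R.from_euler('z',yaw)*R.from_euler('x',np.pi)).as_quat(scalar_first=True)
E
python3 - <<'E'
from h import *
import pickle
S={}
for n in ['scene','side','wrist']:
    s=snap(n); save(s,n+'0.png',k=1.4); S[n]=s; print(n,-s['R'].T@s['t'],s['R'][2])
pickle.dump(S,open('s0.pkl','wb')); print(manip.get_ee_rot(),manip.get_t(),manip.grasp_offset)
E
```

```text
pics
scene [448.93774803 571.82093439 818.87451208] [ 0.15165027 -0.67450531 -0.72252666]
side [  378.483787   -1102.05928839  1030.77357612] [ 0.15940347  0.7344782  -0.6596456 ]
wrist [624.97006463  78.2791276  371.94483987] [-7.28293294e-04 -2.98512178e-01 -9.54405548e-01]
[-4.14513221e-04  7.07107226e-01  7.07106100e-01 -4.02565159e-04] 0.15 18.700000000000003
```

View pics/scene0.png

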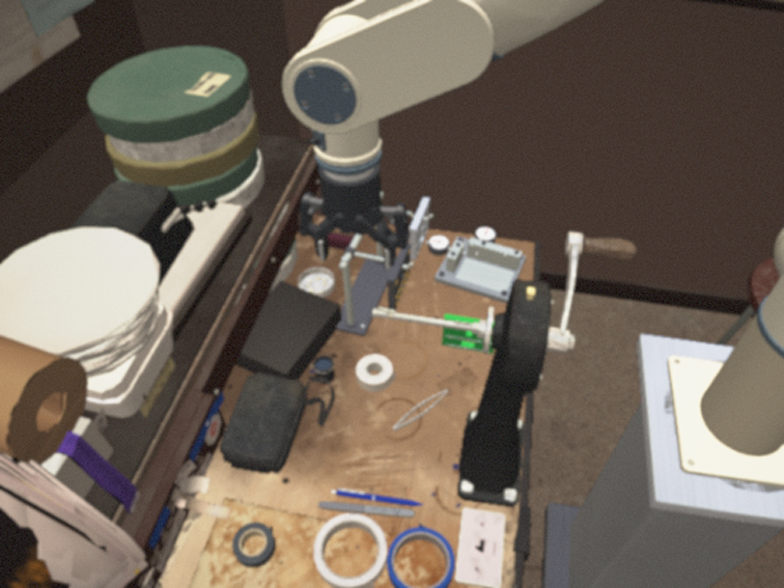

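View pics/side0.png

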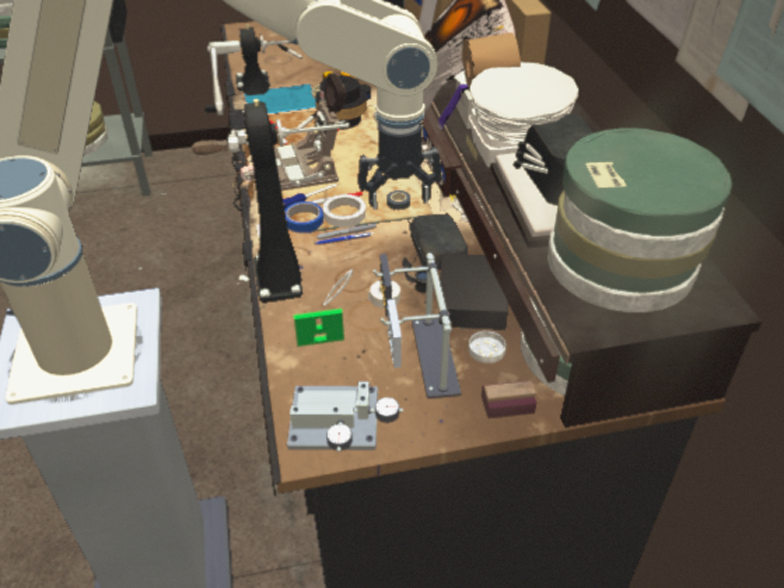

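Scene: the stand holds both plates, and the robot is seen from the far left. Side: black plate at about (388,285) and bright plate at (394,330), so the bright one is on the right hook. The nest is at (333,415) and a green decoy at (320,327). I'll zoom in on the side view.

```bash
python3 - <<'E'
from h import *
import pickle
S=pickle.load(open('s0.pkl','rb'))
save(S['side'],'side_crop.png',(195,175,350,325),3.9)
s=S['side']
# rough: nest corners & stand foot corners
for n,uv,z in [('nest',[[288,446],[375,448],[378,384]],14),('standfoot',[[428,396],[459,391]],3)]:
    print(n,onz(s,np.array(uv)/1.4,z).round())
E
```

```text
nest [[ 368. -314.   14.]
 [ 506. -349.   14.]
 [ 539. -213.   14.]]
standfoot [[ 621. -250.    3.]
 [ 678. -251.    3.]]
```

View pics/side_crop.png

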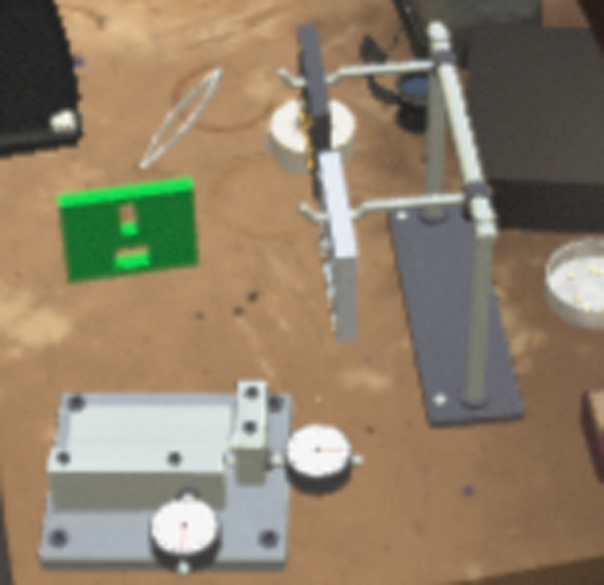

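The crop shows the nest corners clearly at (65,393), (291,395), (287,555) and (40,553). The bright plate's top face spans (322,155), (340,152), (357,256) and (335,258), and the stand's cross bar runs (437,35)–(485,210). I'll fit poses from these.

```bash
python3 - <<'E'
from h import *
import pickle
from scipy.optimize import least_squares
S=pickle.load(open('s0.pkl','rb')); s=S['side']
f=lambda uv: np.array(uv,float)/3.9+[195,175]
def fit(P,uv,g):
    def W(p):
        return np.array(P)@R.from_euler('z',p[2]).as_matrix().T+[p[0],p[1],0]
    r=least_squares(lambda p:(proj(s,W(p))-f(uv)).ravel()*[1],g,x_scale=[10,10,.1]); print(r.x,np.round(r.fun*3.9,1)); return r.x
fit([[-55,-62,14],[-55,85,14],[75,85,14],[75,-62,14]],[[65,393],[291,395],[287,555],[40,553]],[450,-260,-1.3])
# plate top
fit([[-6,45,170],[6,45,170],[6,-45,170],[-6,-45,170]],[[322,156],[340,152],[357,256],[335,258]],[550,-100,0])
print('platetop',onz(s,f([[322,156],[340,152],[357,256],[335,258]]),170).round(1))
print('bar/hooks',onz(s,f([[437,62],[483,200]]),165).round(1), 'tips',onz(s,f([[283,72],[305,210]]),168).round(1))
print('foot',onz(s,f([[433,418],[522,411]]),4).round(1))
E
```

```text
[ 443.46246243 -251.50374391   -1.79683916] [-2.1 -3.1  2.6 -3.5  0.5  2.7 -1.   2.7]
[ 5.68752272e+02 -2.14712233e+02 -1.14227095e-01] [-1.  -2.1  0.7  0.5 -0.5  0.9  0.7  0.5]
platetop [[ 568.1 -171.3  170. ]
 [ 579.5 -170.1  170. ]
 [ 570.  -259.4  170. ]
 [ 557.3 -258.3  170. ]]
bar/hooks [[ 659.7  -94.1  165. ]
 [ 654.7 -224.8  165. ]] tips [[ 560.8  -86.   168. ]
 [ 548.9 -213.4  168. ]]
foot [[ 622.2 -249.2    4. ]
 [ 678.9 -255.8    4. ]]
```

```bash
python3 - <<'E'
from h import *
import pickle
q=manip.get_ee_rot()
manip.line_to([600,-30,330],v=200)
manip.goto([560,-205,300],q); s1=snap('wrist'); save(s1,'w1.png',k=1.4)
manip.goto([450,-255,230],q); s2=snap('wrist'); save(s2,'w2.png',k=1.4)
pickle.dump((s1,s2),open('s1.pkl','wb')); print(s1['fx'],manip.get_t(),manip.get_q())
for yaw in [-1.797-.05]:
  pass
for a in [np.pi/2-.114, -np.pi/2-.114,np.pi/2-1.797,-np.pi/2-1.797]:
  print(a,manip.ik([450,-230,150],down(a)), R.from_quat(down(a),scalar_first=True).as_matrix()[:,1].round(2))
E
```

```text
325.4914262884393 2.3083 [-5.36189914e-01  2.67068094e-01  1.86442970e+00 -3.33032766e-04
  1.00853583e+00 -5.37220727e-01]
1.4567963267948965 [-4.96046163e-01  3.68169125e-01  1.95108201e+00 -4.44089210e-16
  8.22341515e-01 -3.82046163e-01] [ 0.99 -0.11  0.  ]
-1.6847963267948967 None [-0.99  0.11  0.  ]
-0.22620367320510337 [-4.96046163e-01  3.68169125e-01  1.95108201e+00 -4.44089210e-16
  8.22341515e-01  1.30095384e+00] [-0.22 -0.97  0.  ]
-3.3677963267948963 [-0.49604616  0.36816913  1.95108201  0.          0.82234151 -1.84063882] [0.22 0.97 0.  ]
```

View pics/w1.png

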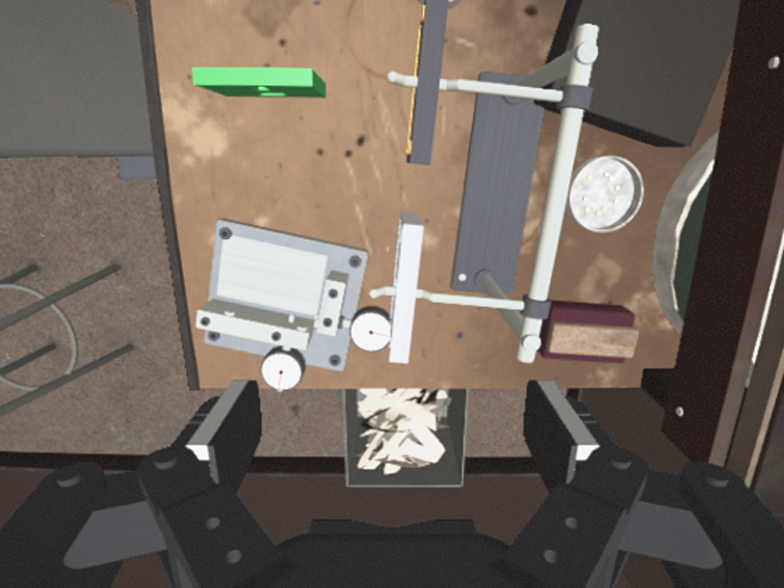

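View pics/w2.png

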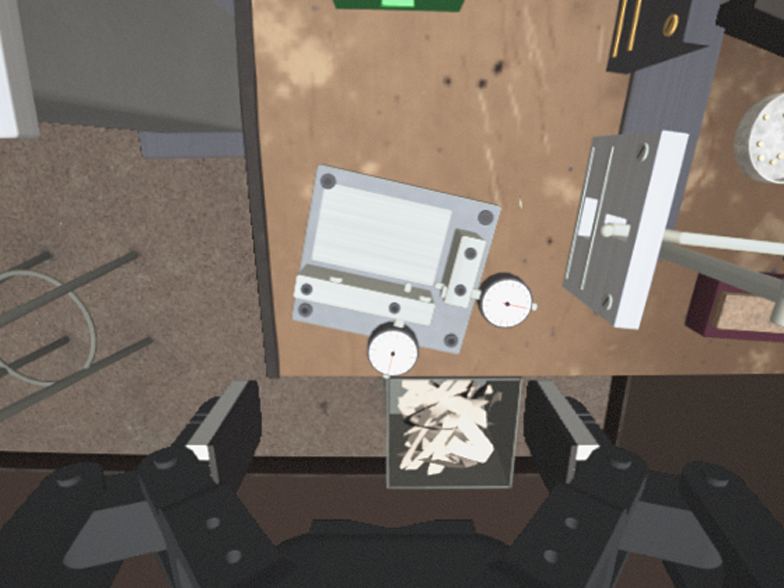

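w1: the bright plate's top face is at (406,224), (424,224), (407,362) and (390,361). Its hook runs from the tip at (378,293) to the collar at (537,306); the other collar is at (576,97). w2: the nest base corners are (320,166), (500,206), (459,353) and (293,318), with both stops visible. I'll fit from these.

```bash
python3 - <<'E'
from h import *
import pickle
from scipy.optimize import least_squares
s0=pickle.load(open('s0.pkl','rb'))['side']; s1,s2=pickle.load(open('s1.pkl','rb'))
def fit(obs,g):
    W=lambda P,p: np.array(P)@R.from_euler('z',p[2]).as_matrix().T+[p[0],p[1],0]
    r=least_squares(lambda p:np.concatenate([(proj(s,W(P,p))-uv).ravel() for s,P,uv in obs]),g,x_scale=[10,10,.1],loss='soft_l1'); print(r.x.round(3))
    for s,P,uv in obs: print((proj(s,W(P,r.x))-uv).round(1).tolist())
B=[[-55,-62,14],[-55,85,14],[75,85,14],[75,-62,14]]
u2=np.array([[320,166],[500,206],[459,353],[293,318]])/1.4
st=[[-31,71,52],[21,71,52],[21,53,52],[41,-57,52],[41,47,52]]
us=np.array([[486,240],[470,305],[447,300],[294,296],[433,324]])/1.4
us0=np.array([[65,393],[291,395],[287,555],[40,553]])/3.9+[195,175]
print('nest w2');fit([(s2,B,u2),(s2,st,us)],[450,-260,-1.8])
print('nest all');fit([(s2,B,u2),(s2,st,us),(s0,B,us0)],[450,-260,-1.8])
T=[[-6,45,170],[6,45,170],[6,-45,170],[-6,-45,170]]
u1=np.array([[406,224],[424,224],[407,362],[390,361]])/1.4
ut0=np.array([[322,156],[340,152],[357,256],[335,258]])/3.9+[195,175]
print('plate w1');fit([(s1,T,u1)],[569,-215,-.11]); fit([(s1,T,u1),(s0,T,ut0)],[569,-215,-.11])
print('stand');fit([(s1,[[0,62.5,165],[0,-62.5,165]],np.array([[576,97],[537,306]])/1.4)],[650,-150,-.1])
print(onz(s1,np.array([[378,293],[388,77]])/1.4,168).round(1))
E
```

```text
nest w2
[ 444.261 -246.749   -1.787]
[[-1.5, -3.4], [3.4, -1.5], [1.7, 0.8], [-1.0, 0.9]]
[[2.2, -1.2], [-0.3, 1.0], [-0.6, 1.0], [0.3, -0.0], [-0.9, 0.4]]
nest all
[ 444.187 -247.066   -1.788]
[[-1.4, -3.1], [3.4, -1.1], [1.5, 1.1], [-1.1, 1.1]]
[[2.1, -0.8], [-0.4, 1.4], [-0.7, 1.3], [0.2, 0.2], [-1.1, 0.7]]
[[-0.7, -2.0], [0.4, -2.5], [0.4, -1.2], [0.1, -0.7]]
plate w1
[ 5.69323e+02 -2.08799e+02 -1.03000e-01]
[[-0.8, -0.9], [0.7, 0.6], [0.5, 0.4], [-0.4, -0.1]]
[ 5.69377e+02 -2.09144e+02 -1.05000e-01]
[[-0.6, -0.5], [0.9, 1.0], [0.5, 0.7], [-0.5, 0.2]]
[[-0.7, -2.1], [-0.2, -1.4], [-0.2, -1.5], [0.1, -1.6]]
stand
[ 6.58719e+02 -1.54792e+02 -8.90000e-02]
[[0.0, -0.1], [-0.0, 0.1]]
[[ 551.6 -207.5  168. ]
 [ 558.1  -83.5  168. ]]
```

```bash
python3 - <<'E'
from h import *
a=np.pi/2-.1; q=down(a); g=np.array([566.5,-236.9])
P=lambda *m: print(*m,manip.get_t(),manip.get_eef_pos().round(1) if hasattr(manip.get_eef_pos(),'round') else manip.get_eef_pos(),np.round(manip.get_contact_force(),2),manip.get_finger_gap())
manip.line_to([450,-255,300],v=250)
manip.goto([*g,260],q)
hit=manip.line_to([*g,148],v=80,until_force=6); P('down',hit)
if not hit:
    grab(60); P('grab')
    manip.line_to([*g,162.5],v=40); P('lift')
    save(snap('side'),'lift.png',(230,160,370,265),5)
E
```

```text
down False 4.8583 [ 566.9 -237.1  148.6] [ 0.04  0.03 -0.  ] 85.4018259657026
grab 5.525 [ 566.5 -236.9  148.2] [-0.35 -0.03  2.77] 10.48415757095627
lift 6.0417 [ 566.6 -236.9  162.7] [ 0.54 -0.46 -1.68] 10.908213853049263
```

View pics/lift.png

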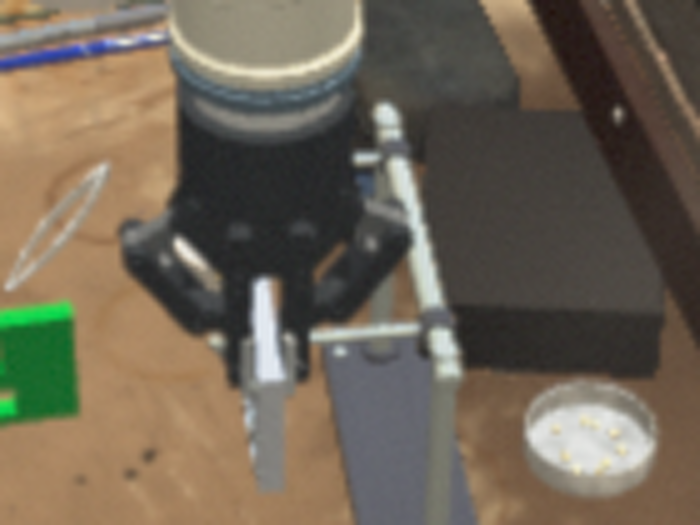

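The plate is gripped and lifted, upright, and the load reads about its weight. Next I'll move it along the hook, clear of the stand, and over to the nest.

```bash
cat >> h.py <<'E'
NX,NY,NYAW=444.2,-247.0,-1.788
def nest(x,y,z): return [*(np.array([NX,NY])+R.from_euler('z',NYAW).as_matrix()[:2,:2]@[x,y]),z]
def nf(): return np.round(R.from_euler('z',-NYAW).apply(manip.get_contact_force()),2)
def npos(): return np.round(R.from_euler('z',-NYAW).apply(np.array(manip.get_eef_pos())-[NX,NY,0]),2)
def P(*m): print(*m,'t',round(manip.get_t(),2),'pos',npos(),'F',nf(),'M',np.round(manip.get_wrist_torque(),2))
QN=down(np.pi/2+NYAW)
E
python3 - <<'E'
from h import *
p=np.array(manip.get_eef_pos())
hit=manip.line_to(p+[-75*.996,75*.089,0],v=80,until_force=6); P('off',hit)
if not hit:
    manip.sleep(.2)
    manip.line_to(p+[-85,7,50],v=150)
    manip.goto(nest(2,-36,140),QN); P('above'); manip.sleep(.3); P()
    h=manip.line_to(nest(2,-36,75),v=60,until_force=6); P('low',h)
    s=snap('wrist'); save(s,'nest_low.png',k=1.4)
    save(snap('side'),'nest_side.png',(190,230,330,325),5.5)
E
```

```text
off False t 7.18 pos [-26.6   43.41 162.66] F [-0.11  0.02 -1.06] M [-0.03  0.02  0.01]
above t 9.3 pos [  1.94 -35.91 139.72] F [-0.47  0.81 -2.5 ] M [-0.01  0.01 -0.07]
t 9.6 pos [  1.97 -35.86 140.09] F [-0.42 -0.64 -1.39] M [-0.01  0.07  0.03]
low False t 10.83 pos [  2.1  -35.71  75.33] F [ 0.01  0.23 -1.49] M [-0.02  0.06  0.02]
```

View pics/nest_side.png

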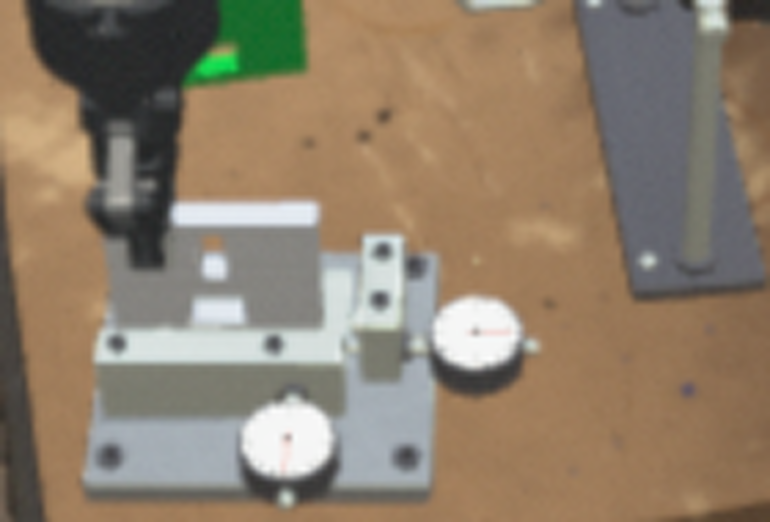

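View pics/nest_low.png

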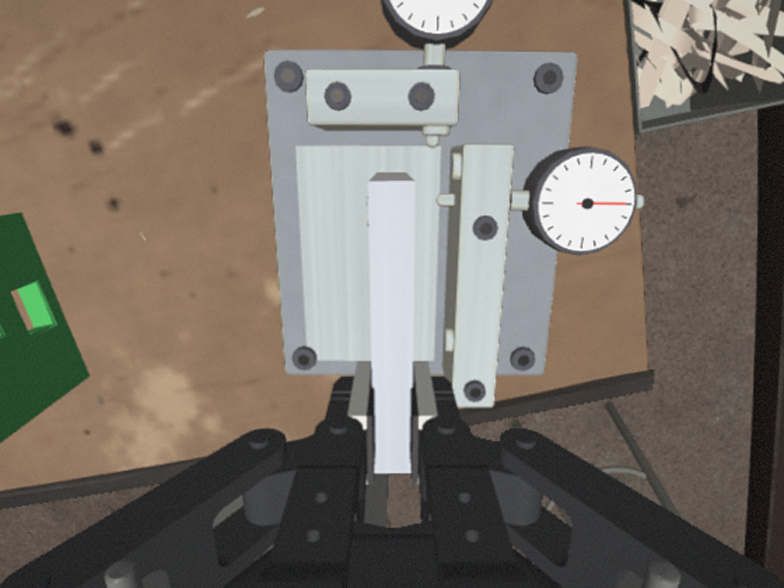

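Both views show the plate hanging squarely over the bed, clear of the stops. In the wrist view the plate's top is at (369,182)–(411,472) and the back stop's top at (463,145)–(493,408). I'll refine the relative pose from this one image.

```bash
cat > rel.py <<'E'
from h import *
from scipy.optimize import least_squares
s=snap('wrist')
def fit(P,uv,g):
    P=np.array(P,float); uv=np.array(uv)/1.4
    W=lambda p: P@R.from_euler('z',p[2]).as_matrix().T+[p[0],p[1],0]
    r=least_squares(lambda p:(proj(s,W(p))-uv).ravel(),g,x_scale=[10,10,.1],loss='soft_l1'); print(r.x.round(3),r.fun.reshape(-1,2).round(1).tolist()); return r.x
n=fit([[-55,85,14],[75,85,14],[-55,-62,14],[-31,71,52],[21,71,52],[21,53,52],[-31,53,52],[23,47,52],[41,47,52],[41,-57,52],[23,-57,52]],
 [[265,52],[576,54],[287,375],[306,70],[458,70],[458,123],[308,124],[463,145],[513,146],[493,408],[453,406]],[NX,NY,NYAW])
z=manip.get_eef_pos()[2]+22
pl=fit([[-6,45,z],[6,45,z],[6,-45,z],[-6,-45,z]],[[369,182],[414,182],[411,472],[374,472]],[*nest(2,-8,0)[:2],NYAW])
print('plate in nest',R.from_euler('z',-n[2]).apply([*(pl-n)[:2],0]).round(1),pl[2]-n[2]); P()
E
python3 rel.py
```

```text
[ 441.415 -248.319   -1.787] [[-3.5, -1.6], [3.3, -2.3], [-2.0, 2.6], [-1.9, -0.5], [1.7, -0.6], [0.2, 2.4], [-1.5, 1.8], [0.3, -0.2], [1.7, -0.7], [1.6, 1.9], [-0.9, 3.5]]
[ 433.964 -245.05    -1.784] [[-0.7, -0.7], [0.7, -0.8], [0.4, 2.9], [-0.4, 3.0]]
plate in nest [-1.6 -8.   0. ] 0.003159511871913656
t 10.98 pos [  2.09 -35.77  75.35] F [-0.39 -0.11 -2.31] M [0.02 0.08 0.05]
```

Plate and nest are parallel within about 0.005 rad. I'll lower it to the bed.

```bash
python3 - <<'E'
from h import *
p=np.array(manip.get_eef_pos())
manip.line_to([*p[:2],69],v=40); manip.sleep(.2); P('69')
h=manip.line_to([*p[:2],60],v=6,until_force=3); P('bed',h); manip.sleep(.3); P()
z=manip.get_eef_pos()[2]
print(manip.get_finger_gap())
E
```

```text
69 t 11.48 pos [  2.08 -35.77  68.98] F [-0.12 -0.41 -1.47] M [-0.01  0.05  0.01]
bed True t 12.34 pos [  2.06 -35.81  64.34] F [-0.81 -0.44  5.72] M [-0.    0.05 -0.01]
t 12.64 pos [  2.06 -35.83  64.32] F [-0.1   0.52  5.06] M [ 0.05  0.11 -0.07]
10.482676466367844
```

```bash
python3 - <<'E'
from h import *
def mv(dx,dy,dz=0,v=5,f=None):
    p=np.array(manip.get_eef_pos()); e=R.from_euler('z',NYAW).apply([dx,dy,0])
    h=manip.line_to(p+e+[0,0,dz],v=v,until_force=f); return h
mv(0,0,.25); manip.sleep(.3); P('up')
mv(6,0,v=15,f=6); P('x6')
h=mv(12,0,v=5,f=5); P('x',h); manip.sleep(.3); P()
if h:
    mv(-.7,0,v=5); P('back')
    mv(0,7,v=15,f=6); P('y7')
    h=mv(0,12,v=5,f=5); P('y',h); manip.sleep(.3); P()
save(snap('wrist'),'home1.png',k=1.4)
E
```

```text
up t 13.3 pos [  2.03 -35.94  64.49] F [-0.15  0.1  -1.5 ] M [-0.02  0.01 -0.  ]
x6 t 13.85 pos [  8.13 -35.95  64.46] F [-0.74 -0.66 -1.96] M [-0.01 -0.03  0.01]
x True t 15.62 pos [ 17.61 -36.11  64.35] F [-1.26  0.16  4.91] M [ 0.24 -0.18  0.09]
t 15.93 pos [ 17.58 -36.1   64.33] F [-1.32  0.96  5.92] M [ 0.18 -0.23  0.06]
back t 16.27 pos [ 16.92 -36.05  64.37] F [-0.94 -0.02  3.33] M [ 0.01 -0.07  0.03]
y7 t 16.5 pos [ 16.84 -35.99  64.36] F [ 0.45 -0.67  5.15] M [-0.1  -0.05  0.02]
y True t 17.09 pos [ 16.81 -36.03  64.36] F [-0.09 -2.02  5.14] M [-0.07 -0.13  0.01]
t 17.39 pos [ 16.8  -36.01  64.36] F [ 1.48 -0.9   5.08] M [-0.16 -0.03  0.02]
```

View pics/home1.png

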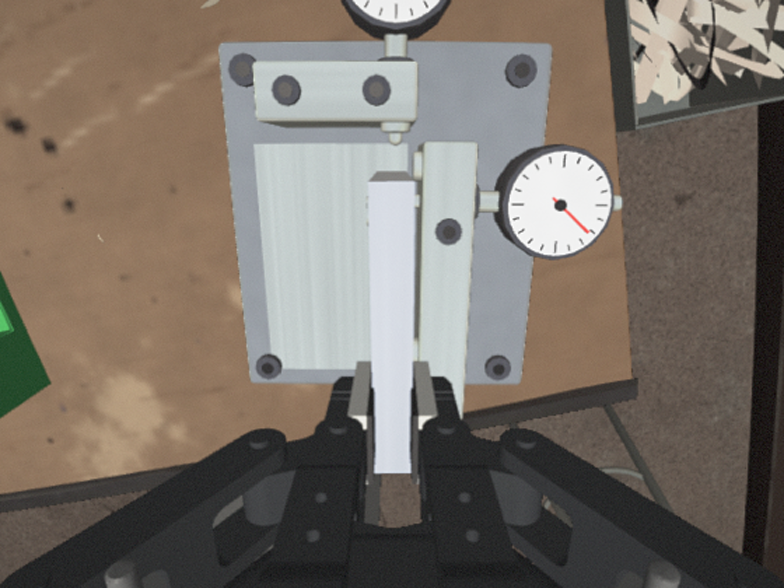

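The back gauge needle has turned about 43°, roughly 2.5 mm, so the back stop is close. The force trips came from the foot rubbing the bed because z drifted. I'll use absolute targets, with z slightly higher and averaged forces.

```bash
cat >> h.py <<'E'
def go(x,y,z,v=8,yaw=0,f=None): return manip.line_to(nest(x,y,z),rot=down(np.pi/2+NYAW+yaw),v=v,until_force=f)
def avg(n=10):
    F=[];M=[]
    for _ in range(n): F.append(R.from_euler('z',-NYAW).apply(manip.get_contact_force())); M.append(R.from_euler('z',-NYAW).apply(manip.get_wrist_torque())); manip.sleep(.02)
    return np.mean(F,0),np.mean(M,0)
def A(m=''):
    F,M=avg(); print(m,'t',round(manip.get_t(),2),'pos',npos(),'F',F.round(2),'M',M.round(3)); return F
E
python3 - <<'E'
from h import *
z=64.8
go(14,-36,z); A('free')
print(go(14,-29,z,v=10,f=8)); A('y-29')
for y in np.arange(-28,-18,.5):
    go(14,y,z,v=6); F=A(y)
    if F[1]<-5 or abs(F[2])>12: break
E
```

```text
free t 18.1 pos [ 13.93 -36.15  64.65] F [ 0.24  0.07 -1.89] M [-0.035  0.013  0.007]
False
y-29 t 19.12 pos [ 14.02 -29.07  64.79] F [ 0.06 -0.09 -2.04] M [-0.064 -0.013 -0.013]
-28.0 t 19.6 pos [ 14.   -28.03  64.8 ] F [-0.06 -0.08 -1.8 ] M [-0.041 -0.02  -0.013]
-27.5 t 20.02 pos [ 13.98 -27.51  64.78] F [-0.02 -0.13 -1.77] M [-0.049  0.005  0.002]
-27.0 t 20.43 pos [ 13.99 -26.99  64.8 ] F [ 0.01  0.08 -2.02] M [-0.06   0.011  0.004]
-26.5 t 20.85 pos [ 13.98 -26.5   64.79] F [-0.32 -0.03 -2.09] M [-0.05  -0.003  0.001]
-26.0 t 21.27 pos [ 13.98 -26.04  64.79] F [ 0.29 -0.29 -1.98] M [-0.101  0.015 -0.001]
-25.5 t 21.68 pos [ 13.95 -25.61  64.78] F [ 0.19 -1.12 -1.63] M [-0.238 -0.015  0.009]
-25.0 t 22.1 pos [ 13.99 -25.03  64.79] F [ 0.09 -0.85 -1.72] M [-0.285  0.006 -0.015]
-24.5 t 22.52 pos [ 13.98 -24.52  64.79] F [-0.17 -1.32 -1.79] M [-0.303  0.003 -0.017]
-24.0 t 22.93 pos [ 14.01 -24.02  64.8 ] F [-0.18 -1.5  -1.91] M [-0.306  0.022  0.019]
-23.5 t 23.35 pos [ 13.98 -23.54  64.79] F [-0.13 -1.67 -1.75] M [-0.335  0.015  0.006]
-23.0 t 23.77 pos [ 14.01 -23.02  64.8 ] F [ 0.18 -1.62 -1.55] M [-0.368  0.009  0.006]
-22.5 t 24.18 pos [ 14.   -22.54  64.78] F [ 0.13 -1.48 -1.65] M [-0.39   0.002 -0.003]
-22.0 t 24.6 pos [ 13.97 -22.16  64.76] F [ 0.18 -2.5  -1.43] M [-0.489  0.004  0.009]
-21.5 t 25.02 pos [ 13.86 -22.11  64.7 ] F [ 0.51 -5.06  0.76] M [-0.889 -0.055 -0.059]
```

The end gauge makes contact at y = -26 and the end button at -22.1. Now the same along x.

```bash
python3 - <<'E'
from h import *
z=64.8
print(go(16,-22,z,v=10,f=12)); A('x16')
for x in np.arange(16.5,21,.5):
    go(x,-22,z,v=6); F=A(x)
    if F[0]<-5.5 or abs(F[2])>12: break
print(manip.get_ee_rot(),manip.get_finger_gap())
save(snap('wrist'),'home2.png',k=1.4)
E
```

```text
False
x16 t 25.54 pos [ 15.89 -22.1   64.75] F [-2.24 -3.07 -1.07] M [-0.649  0.433  0.124]
16.5 t 25.96 pos [ 16.45 -22.08  64.77] F [-2.67 -3.18 -1.28] M [-0.666  0.549  0.152]
17.0 t 26.38 pos [ 16.97 -22.1   64.77] F [-2.66 -3.39 -1.4 ] M [-0.697  0.572  0.148]
17.5 t 26.79 pos [ 17.49 -22.06  64.78] F [-3.22 -3.6  -1.32] M [-0.759  0.589  0.169]
18.0 t 27.21 pos [ 17.71 -22.06  64.8 ] F [-5.07 -2.86 -0.93] M [-0.671  1.027  0.144]
18.5 t 27.62 pos [ 17.81 -22.08  64.79] F [-7.73 -2.48 -0.46] M [-0.562  1.533  0.12 ]
[-5.31688854e-04  9.94079353e-01 -1.08655196e-01 -8.13840879e-05] 10.784022984944167
```

View pics/home2.png

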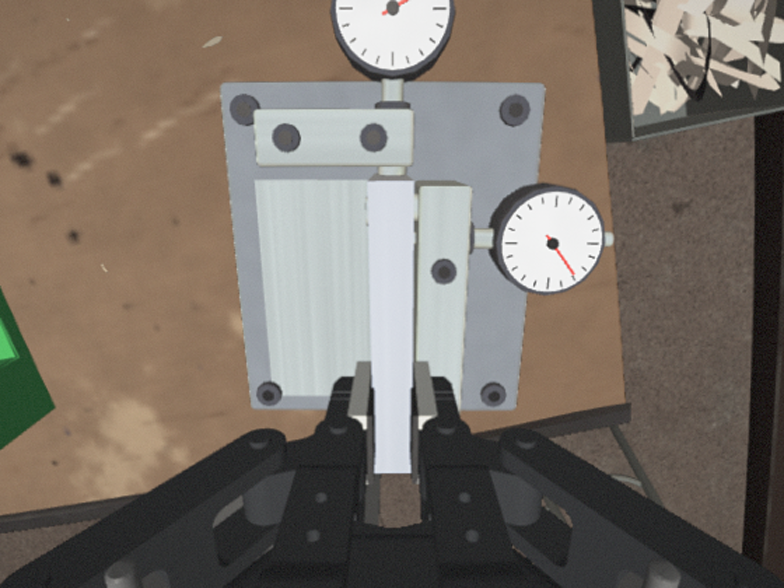

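The end gauge reads about 3.7 mm and the back gauge about 3.2 mm. Low Mz suggests only the near button touches. I'll yaw slightly clockwise and watch Mz for the far button.

```bash
python3 - <<'E'
from h import *
z=64.8
for yaw in np.arange(-.004,-.029,-.004):
    go(18.2,-21.8,z,v=4,yaw=yaw); F=A(round(yaw,3))
    if avg(5)[1][2]>.40: break
s=snap('wrist'); save(s,'home3.png',(220,20,480,220),3)
E
```

```text
-0.004 t 28.09 pos [ 17.72 -22.07  64.76] F [-5.99 -3.63 -0.43] M [-0.734  1.159  0.196]
-0.008 t 28.59 pos [ 17.76 -22.04  64.76] F [-5.82 -3.3  -0.7 ] M [-0.721  1.11   0.198]
-0.012 t 29.09 pos [ 17.79 -22.05  64.75] F [-5.44 -3.3  -0.71] M [-0.726  1.096  0.206]
-0.016 t 29.59 pos [ 17.77 -22.07  64.75] F [-5.61 -3.42 -0.8 ] M [-0.728  1.12   0.339]
-0.02 t 30.09 pos [ 17.68 -22.08  64.74] F [-6.39 -3.37 -0.79] M [-0.684  1.252  0.402]
```

View pics/home3.png

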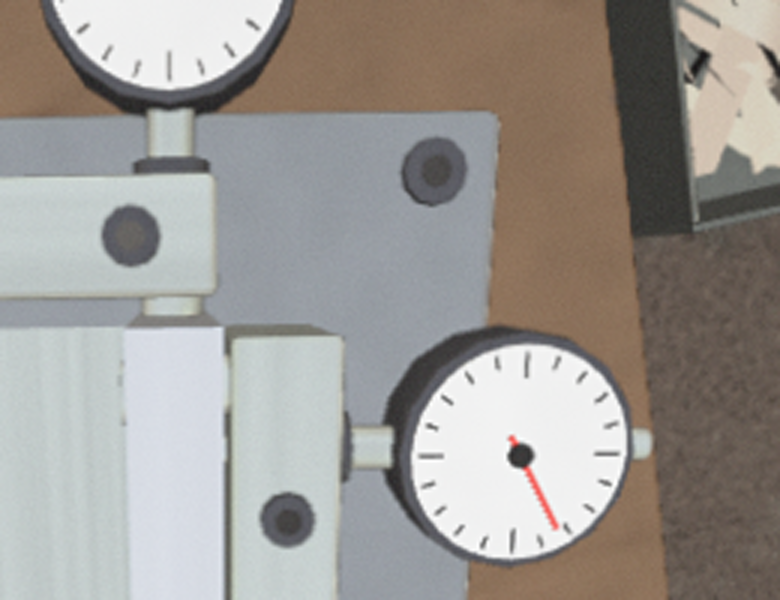

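The back gauge now reads about 64°, or 3.7 mm, and the jump in Mz shows both back buttons touching. Last step: a moderate press on both stops, then check.

```bash
python3 - <<'E'
from h import *
for x,y,z in [(18.3,-21.4,64.7),(18.5,-21.1,64.6)]:
    go(x,y,z,v=4,yaw=-.019); F=A((x,y))
for k in range(4):
    if F[1]>-6: y+=.25
    if F[0]>-7.5: x+=.2
    if F[1]<=-6 and F[0]<=-7.5: break
    go(x,y,z,v=4,yaw=-.019); F=A((x,y))
manip.sleep(1); A('settled'); print(manip.get_finger_gap(),np.abs(manip.get_joint_velocities()).max())
save(snap('wrist'),'fin.png',k=1.4); save(snap('side'),'fin_side.png',(190,170,350,325),3.8)
E
```

```text
(18.3, -21.4) t 30.65 pos [ 17.68 -22.09  64.64] F [-6.54 -5.15  0.93] M [-0.867  1.253  0.396]
(18.5, -21.1) t 31.07 pos [ 17.73 -22.13  64.56] F [-6.77 -6.07  2.6 ] M [-0.976  1.349  0.4  ]
(18.7, -21.1) t 31.48 pos [ 17.82 -22.14  64.57] F [-7.64 -6.07  2.96] M [-0.956  1.496  0.431]
settled t 32.65 pos [ 17.85 -22.13  64.56] F [-7.84 -5.93  2.75] M [-0.954  1.486  0.432]
10.83009213884826 0.0016713502643726044
```

View pics/fin_side.png

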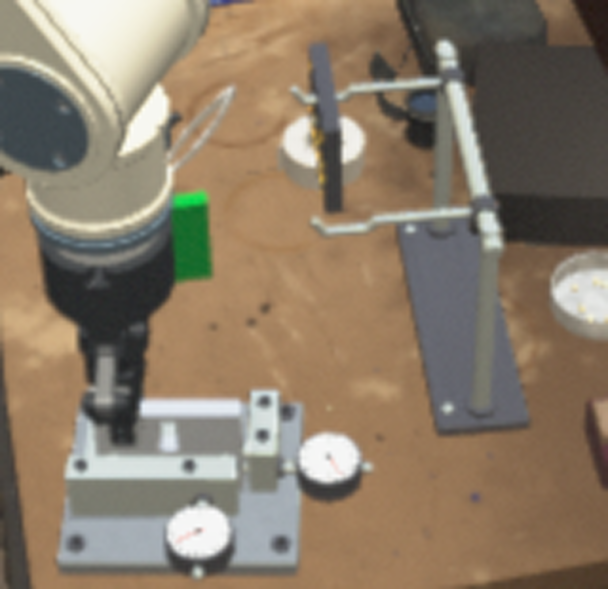

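Both needles have turned about 60°, the black plate still hangs, and the plate sits in the corner. Handing in.

```bash
python3 -c "
from h import *
workorder.close_job(); A('end')"
```

```text
the job is handed in; nothing more can be done
the job is handed in; nothing more can be done
```

The bright plate is off its right-hand hook and sits in the nest corner, still gripped and pressed on both stops. I handed the job in at about 33 s of the 67 s allowed.

**How it seated:** The far back button was not touching at first, and the back gauge read only about 3.2 mm. Turning the wrist about 0.02 rad clockwise brought that button into contact.

**Last checks before handing in:**
- **Force on the stops:** the tool read about 7.8 N towards the back stop and 5.9 N towards the end stop. Each includes about 1.8 N from the gauge plunger and some bed friction, so I estimate at least 2 N on each set of buttons. I could not read those forces directly.
- **Bed and grip:** the plate pressed down on the bed with about 4.5 N. I set the grip to 60 N, the finger gap was steady, and the arm was at rest.
- **Gauges:** read from the needle angles before the last, firmer press, each gauge showed about 3.7 mm. Afterwards I only checked by eye that both needles were still turned about 60°.
- **Surroundings:** in the last side view the black plate still hung on its hook and everything else visible looked unmoved. I did not measure the other items.

**What went wrong on the way:** the first slide towards the stops halted early because the foot was dragging on the bed. I repeated it about 0.4 mm higher.

The hand-in gave no verdict, and a force reading I tried just after it was refused.

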